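# Fit the push-on bar knob to the shop radio and hold it pressed in

## Robot

A 7-joint arm with a two-finger parallel gripper is mounted at the origin on a cart in front of the work surface, level with it; the furniture and walls round the work are solid. World frame = base frame: x ahead of the robot, y to its left, z up, the work surface at z = 0. Lengths are in m, angles in rad, forces in N, time in s.
With the tool pointing down it reaches from about 0.4 to 0.875 m from the base axis. Payload 19.3 kg.
Tool frame: the origin (TCP) lies at the very end of the fingers, on their centre line; the grasp point (between the pads) lies 19 mm behind it; y points along the fingers, x is the direction in which the jaws open and shut, and the axes are right-handed (so a half turn about y gives the same grasp; the last joint's range is limited). The gripper opens to 85 mm and grips with 20 to 120 N. Pads are 22 mm wide; open, the fingers measure 114 mm over their backs; the gripper's body (76 mm by 85 mm) begins 54 mm behind the grasp point. The pads swing forward as they close: fully open they stand 13 mm farther back than shut.
Start: joints at [1.266, 0.521, -0.036, 1.599, 0.021, 1.021, -0.113], TCP at [0.145, -0.608, 0.231] pointing down, gripper open.
Joint ranges: [-2.91, 2.91], [-0.3, 2.13], [-1.5, 1.42], [0.17, 2.43], [-1.26, 4.41], [0.16, 1.93], [-2.52, 2.52]. Speed limits (rad/s): [1.89, 1.89, 2.39, 2.39, 3.01, 3.01, 3.01].

## Interface

Orientations are given as a unit quaternion [w, x, y, z].
In Python, from plant import * gives the robot as it stands. The module is installed in compiled form; this text tells all that it offers.
- The arm moves only by the shell command python3 -m handwheel 'ROWS' [FORCE]. ROWS is JSON, one flat list of numbers, 7 for each row, row after row: the shift along the tool's x, y, z in units of 0.75 m (1.0 is 0.75 m), then the turn, a rotation vector about the tool's x, y, z in units of 2 rad (1.0 is 2 rad), then the closure in counts, from 0 (fully open) to 255 (shut). In form: [dx, dy, dz, rx, ry, rz, claw, dx, dy, dz, rx, ry, rz, claw, ...]. A call has 1 to 20 rows; each row is the pose to reach, as a shift and turn from the pose measured when the call began, along the tool's axes at that moment; what a row does not reach only later rows make up. A row lasts 1/12 s, in which the tool goes at most 41.7 mm and 7.16 degrees, less where a joint would pass 70% of its speed; a pose out of reach is approached as far as the arm can. A call with a number of a shift or a turn outside -1 to 1 is refused whole. A call with a gripper value outside its range is refused whole. The fingers move at their own pace and stop on an object; FORCE is the grip in N (left out, the last holds). Time passes only in rows, so rows that repeat a pose let the fingers close. It gives the time, the measured TCP pose, the force and the opening at its end, in the units of the state.
- get_obs(): the state, without advancing time (a new reading comes with each control period).
- get_image(name): name is "side" or "top" or "wrist"; returns a dict with "color" (480x640x3 uint8, red, green, blue), "fovy" (degrees; the focal length in pixels is half the picture's height over the tangent of half this angle, whatever the lens; pixels are square), "cx", "cy" (the principal point, pixels), "position" and "rotation" of the camera in the world. Camera axes: x right, y up, looking along -z (the intrinsics and any distortion apply to the point x, -y, -z); pixel columns grow to the right and rows downward; lengths in m; the calibration is good to about 2 mm. A picture is of the moment at which its call begins. There is no depth.
- job_done(): hands the job in, once; it reports no verdict.
The state is a dict: "time": time; "qpos": joint angles; "dq": joint speeds; "joint_torque": joint torques, N m; "position": TCP position; "eef_rot": TCP orientation; "wrist_force": force on the tool from outside, world axes, zero at the start; "ft_torque": the same for the moment, N m; "grip_width": finger opening in m.
Only numpy, scipy, OpenCV 4.12 (cv2) and the standard library are available. Lean on these libraries where they do the work, as an engineer would, in place of code of your own. Each camera call takes 0.05 s, during which the arm holds its last target.

## Task

Finish the knob change on the shop's table radio: lift the spanner off the shaft nut and lay it flat in the long front compartment of the wooden tool tray. Then take the bar knob out of the tray, turn it so that the flat in its bore matches the flat of the bare shaft, push it fully onto the shaft and keep pressing, so that the spring-loaded shaft stays pushed in: the job ends with the gripper still holding the knob pressed in, not letting go. Leave the old cap and the shop's other things where they are.

Things in the scene. Friction and masses are not known exactly. Their poses are not given: they have to be found in the camera images.
- radio: Table radio, wooden case 124 x 270 mm (x, y), flat dark metal deck on top 85 mm above the table; fixed. Origin under its middle on the table; x to its back, y to its left end, z up. The bare shaft stands on the deck at x 0, y +75 mm. At x 0, y -105 mm a fixed round volume knob, 38 mm wide, 21 mm high. Deck otherwise flat, 108 x 254 mm.
- shaft_tip (a point): Top centre of the radio's bare brass shaft, 27 mm above the deck when out; moves down with it. Rod of 12 mm diameter with one flat along it, 2.2 mm from the axis, on the side of this point's own -x (z up); tip bevelled 1.6 mm. It cannot turn. Round its foot on the deck: a bushing 15 mm wide, 6.5 mm high, and a hexagon nut 18 mm across flats, 4.5 mm high.
- push_shaft (a joint): How far the shaft is pushed straight down, m: 0 out, 0.004 fully in. It starts to move at about 4 N and is fully in at about 8 N; it springs out when let go. Properly pressed in is more than 0.002.
- bar_knob: Black bar knob, about 60 g, upright in the left or right small compartment of the tray. Round skirt 44 mm wide, 24 mm high; on it a grip bar 14 mm wide (y), from 24 to 44 mm above the origin, along the knob's x from -26 mm (narrow pointer nose, white line) to +21 mm (square end). Origin on the axis at the underside, z up. Its x direction must equal shaft_tip's, within 0.15 rad, to go on freely.
- knob_pointer (a point): Top of the knob's pointer nose, 26 mm from the axis. Below, the knob has a recess 26 mm wide, 9 mm deep (clears the nut), then a blind D-bore, 13.6 mm diameter, flat 2.9 mm from the axis on the pointer's side, ending 22 mm above the underside. Home on the shaft, the underside is 22 mm below the shaft's tip: 5 mm above the deck with the shaft out, 1 mm with it fully in.
- spanner: Flat open-ended spanner, about 90 g, lying on the deck with its jaw round the shaft's nut. Origin under the middle of its handle, near its balance; y along it to the jaw, z up. Handle 14 mm wide, 10 mm high, y -72 to +24 mm; head 36 mm wide, 6 mm high, y +20 to +73 mm; jaw 21 mm wide, open to +y, centre at y +60 mm. Lift straight up 30 mm to clear the shaft.
- service_tray: Low wooden tool tray, 120 x 180 x 20 mm (x, y, z), fixed. Origin under its middle; x to its back, y to its left, z up. Floor top at 5 mm, walls 5 mm thick, to 20 mm. In front one long compartment; behind it three small ones 59 mm deep, middles at x +25.5 mm: left y +58, right y -58 (54 mm wide), middle y 0 (52 mm, empty).
- long_slot (a point): Middle of the long compartment's floor, at x -32 mm, y 0 of the tray, 5 mm above the table; axes as the tray's. Inside it is 46 mm (x) by 170 mm (y). Its two long walls are cut away down to the floor between y -26 and +26 mm, as room for fingers.
- old_cap: Worn grey round cap, 36 mm wide, 19 mm high, no bar; in the other outer small compartment. Leave it there. Origin at its underside.
- pump_amber: Brown pump bottle, 175 mm high, 62 mm wide, standing fast at the back of the table beside a mug; keep clear of it. Origin at its underside.
- soap_1: Loose wrapped soap bar 52 x 78 x 26 mm, behind the tray. Leave it. Origin at its underside.
- soap_2: Second loose soap bar of the same size, next to it. Leave it. Origin at its underside.
Not all that is in view belongs to the job. Of the things like the bar_knob, leave any that is turquoise; of the rest the smaller one is meant.

How it is judged:
By the outcome, as a careful person would: the job done as asked, in the order asked, and still so for the second after the job is handed in, while the arm keeps its last pose, push and grip.
It also fails if it takes over 51 s, if anything falls off the work surface, if the arm or the gripper's body presses on something with over 40 N, if the wrist force passes 120 N, or if a joint passes its speed limit or range.

## Working session

There is one attempt and no reset: what is moved stays moved. The work goes in short steps, Python scripts to look and compute and a shell command to move; the robot and the scene stay as the last step left them, time stands still between calls to the robot, and variables do not carry over. Pictures are saved under pics/ and viewed, and the job is handed in when it is done.

```bash
mkdir -p pics; python3 - <<'E'
from plant import *
import cv2
print(get_obs())
for n in ("side","top","wrist"):
    im=get_image(n); cv2.imwrite(f"pics/{n}0.png",im["color"][:,:,::-1])
    print({k:v for k,v in im.items() if k!="color"})
E
```

```text
{'time': 0.0, 'qpos': array([ 1.26579053,  0.52202362, -0.03636558,  1.59995171,  0.02121119,
        1.02107271, -0.11279185]), 'dq': array([ 5.13352684e-04,  3.78458235e-04,  6.77094006e-04,  4.15892246e-05,
       -9.64780354e-04,  2.69139313e-04, -1.15423537e-03]), 'joint_torque': array([-3.35135583e-04, -9.27121997e+01,  1.97981916e+00, -3.69929123e+01,
        1.77342421e-02,  8.25119350e-03,  6.21912045e-05]), 'position': array([ 0.14532441, -0.60755889,  0.23073947]), 'eef_rot': array([ 0.55534866, -0.55491657,  0.4382919 , -0.43767074]), 'wrist_force': array([-0.30686983,  0.4870565 ,  0.513973  ]), 'ft_torque': array([-0.00685117,  0.0177458 , -0.02689534]), 'grip_width': 0.0853770754726929}
{'fovy': 50.738993893101586, 'cx': 325.20541743722043, 'cy': 242.7906321711971, 'position': array([ 0.58014783, -0.80141466,  0.64212357]), 'rotation': array([0.88725898, 0.46073097, 0.01249705, 0.01850127])}
{'fovy': 49.44577118018483, 'cx': 312.4360374803485, 'cy': 242.24450045712626, 'position': array([0.34382371, 0.00860618, 1.12345155]), 'rotation': array([-0.70026628, -0.0670027 ,  0.06650185,  0.70761238])}
{'fovy': 68.23526646013471, 'cx': 317.6650594089873, 'cy': 237.47538306692798, 'position': array([ 0.22158316, -0.58984447,  0.37349425]), 'rotation': array([ 0.77566236, -0.1200123 ,  0.09518903, -0.61227771])}
```

View pics/side0.png

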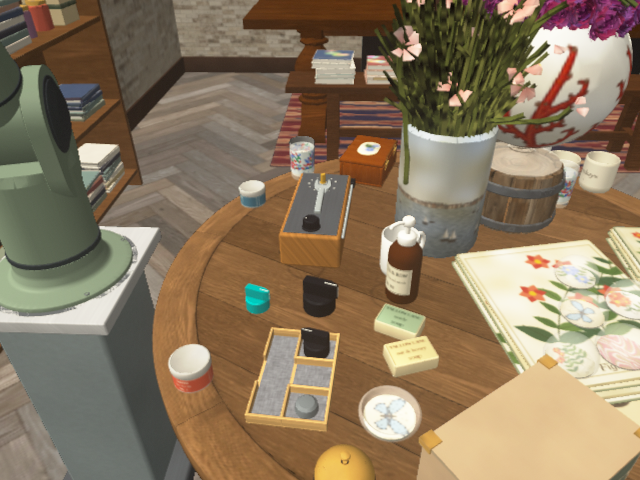

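View pics/top0.png

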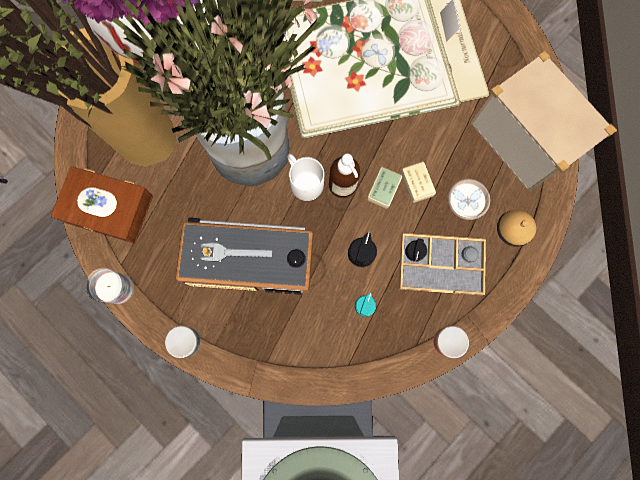

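View pics/wrist0.png

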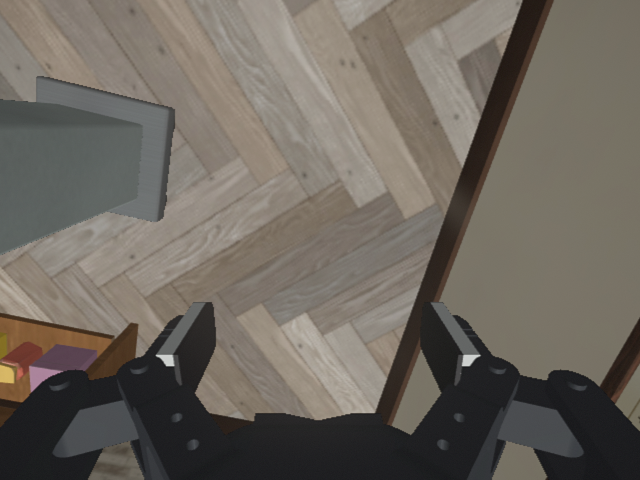

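Candidates in the top view: turquoise knob (366,306), which must be left; a large black one on the table (362,251); and a smaller black one in the tray's left compartment (417,250). The tray one fits, so I'm confirming it with enlarged crops.

```bash
python3 - <<'E'
import cv2
t=cv2.imread("pics/top0.png"); s=cv2.imread("pics/side0.png")
cv2.imwrite("pics/c1.png",cv2.resize(t[225:315,335:495],None,fx=5,fy=5,interpolation=cv2.INTER_CUBIC))
cv2.imwrite("pics/c2.png",cv2.resize(t[210:300,170:320],None,fx=5,fy=5,interpolation=cv2.INTER_CUBIC))
cv2.imwrite("pics/c3.png",cv2.resize(s[265:435,235:435],None,fx=3.5,fy=3.5,interpolation=cv2.INTER_CUBIC))
cv2.imwrite("pics/c4.png",cv2.resize(s[165:270,270:365],None,fx=5.5,fy=5.5,interpolation=cv2.INTER_CUBIC))
E
```

```text
(no output)
```

View pics/c1.png

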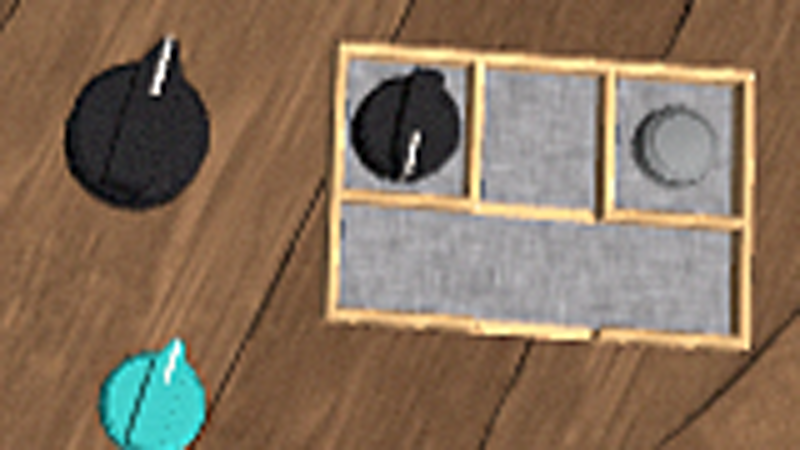

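View pics/c2.png

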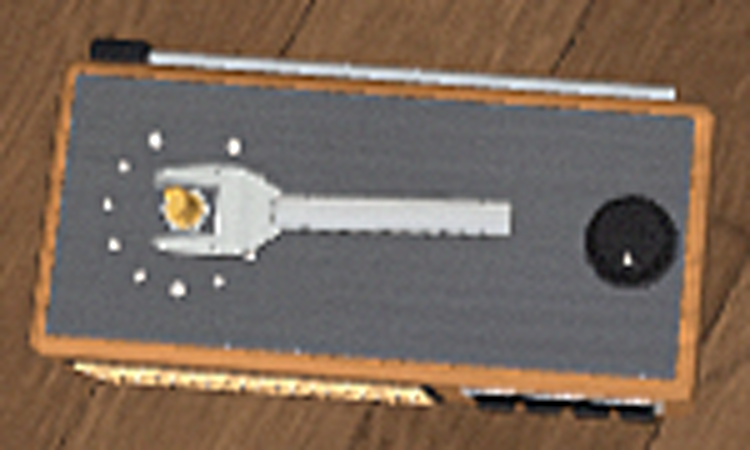

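View pics/c3.png

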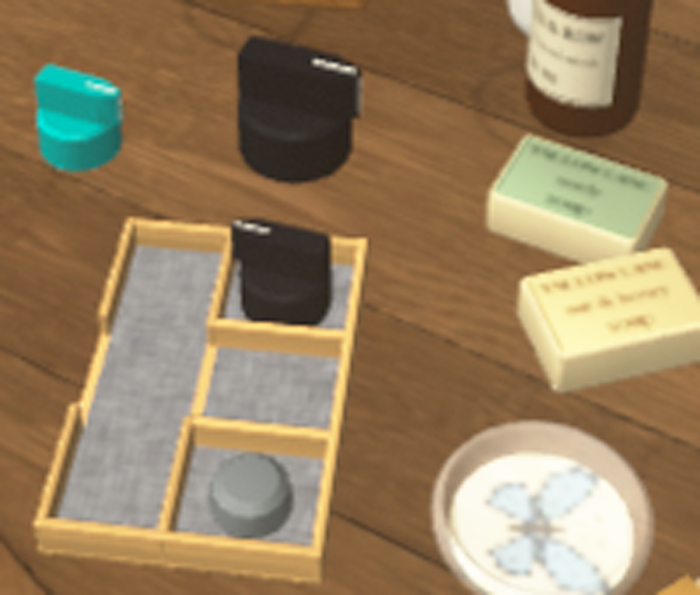

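View pics/c4.png

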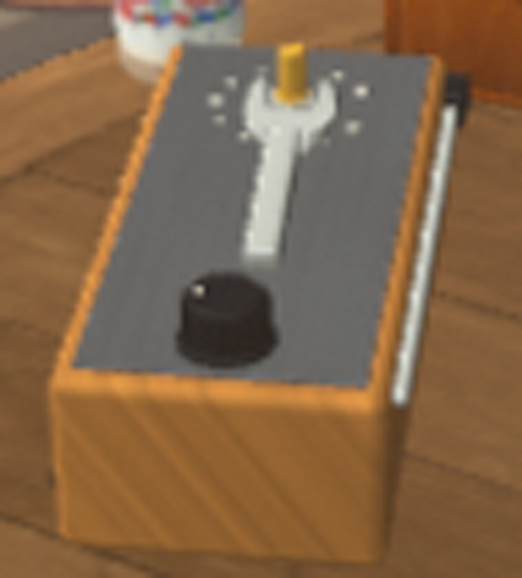

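The tray knob at (417,250) is black and smaller than the one on the table, with its pointer nose and white line toward the tray's front. So it is the one meant. Next I localise with the calibration.

```bash
cat > h.py <<'E'
import numpy as np, cv2
from scipy.spatial.transform import Rotation as R
from scipy.optimize import least_squares
def rot(q): return R.from_quat([q[1],q[2],q[3],q[0]])
def proj(im,P):
    P=np.atleast_2d(P); c=rot(im["rotation"]).inv().apply(P-im["position"])
    f=240/np.tan(np.radians(im["fovy"]/2))
    return np.c_[im["cx"]+f*c[:,0]/-c[:,2], im["cy"]-f*c[:,1]/-c[:,2]]
def unproj(im,uv,z):
    uv=np.atleast_2d(uv); f=240/np.tan(np.radians(im["fovy"]/2))
    d=rot(im["rotation"]).apply(np.c_[(uv[:,0]-im["cx"])/f,-(uv[:,1]-im["cy"])/f,-np.ones(len(uv))])
    return im["position"]+d*((z-im["position"][2])/d[:,2])[:,None]
def fit(obs,x0):
    # obs: list of (im, local pts, uv); pose x,y,yaw
    def w(p,L): c,s=np.cos(p[2]),np.sin(p[2]); L=np.atleast_2d(L); return np.c_[p[0]+c*L[:,0]-s*L[:,1],p[1]+s*L[:,0]+c*L[:,1],L[:,2]]
    fn=lambda p: np.concatenate([(proj(i,w(p,L))-uv).ravel() for i,L,uv in obs])
    r=least_squares(fn,x0); return r.x, r.fun.reshape(-1,2)
E
python3 - <<'E'
from h import *
import pickle
from plant import get_image
T={k:v for k,v in get_image("top").items() if k!="color"}
S={k:v for k,v in get_image("side").items() if k!="color"}
pickle.dump((T,S),open("cams.pkl","wb"))
np.set_printoptions(precision=4,suppress=True)
t=np.array([.06,.09,.02]); sg=np.array([[1,1,1],[1,-1,1],[-1,1,1],[-1,-1,1]])
uvT=np.array([[342,45],[753,72],[330,320],[748,348]])/5+[335,225]
uvS=np.array([[365,240],[322,562],[130,222],[40,535]])/3.5+[235,265]
for o in ([(T,sg*t,uvT)],[(S,sg*t,uvS)],[(T,sg*t,uvT),(S,sg*t,uvS)]):
    p,r=fit(o,[.5,-.2,0]); print("tray",p); print(r.round(1).tolist())
t=np.array([.062,.135,.085])
uvT=np.array([[70,66],[712,106],[32,352],[690,400]])/5+[170,210]
uvS=np.array([[440,58],[388,382],[175,45],[55,382]])/5.5+[270,165]
for o in ([(T,sg*t,uvT)],[(S,sg*t,uvS)],[(T,sg*t,uvT),(S,sg*t,uvS)]):
    p,r=fit(o,[.5,.2,0]); print("radio",p); print(r.round(1).tolist())
E
```

```text
tray [ 0.5048 -0.2716 -0.0805]
[[-0.8, -0.3], [0.4, -0.0], [-0.6, -0.0], [1.0, 0.3]]
tray [ 0.5088 -0.2715 -0.0744]
[[1.0, 0.5], [1.3, 0.0], [-1.2, -0.1], [-1.2, -0.6]]
tray [ 0.5074 -0.2715 -0.0756]
[[-1.1, -1.4], [0.2, -1.5], [-0.5, -1.1], [1.0, -1.1], [0.3, 0.5], [0.2, 0.0], [-1.9, -0.1], [-2.2, -0.7]]
radio [ 0.5162  0.1445 -0.0809]
[[-1.8, -1.8], [1.6, -0.8], [-1.4, 1.2], [1.6, 1.1]]
radio [ 0.521   0.148  -0.0686]
[[1.6, -2.1], [1.3, 3.1], [-1.8, -2.2], [-1.1, -0.7]]
radio [ 0.5186  0.1454 -0.0742]
[[-2.4, -2.6], [1.0, -2.4], [-1.6, 0.5], [1.4, -0.5], [0.9, -1.5], [-0.4, 3.9], [-2.6, -1.7], [-2.8, -0.1]]
```

```bash
cat >> h.py <<'E'
def toolR(a):
    x=np.array([np.cos(a),np.sin(a),0]); y=np.array([0,0,-1.]); return R.from_matrix(np.c_[x,y,np.cross(x,y)])
def plan(pos,a,cur=None):
    from plant import get_obs
    o=get_obs(); r0=rot(o["eef_rot"]); d=r0.inv().apply(np.array(pos)-o["position"])
    rv=(r0.inv()*toolR(a)).as_rotvec()
    print("units",np.round(d/.75,4).tolist(),np.round(rv/2,4).tolist(),"rows>=",max(np.linalg.norm(d)/.0417,np.degrees(np.linalg.norm(rv))/7.16).round(1))
def yaw():
    from plant import get_obs
    o=get_obs(); m=rot(o["eef_rot"]).as_matrix(); return np.arctan2(m[1,0],m[0,0]), m
E
python3 - <<'E'
from h import *
np.set_printoptions(precision=4,suppress=True)
print(yaw())
for a in (-.08,np.pi-.08,-1.6,1.5): print(a);plan([.46,-.24,.28],a);plan([.50,.14,.28],a)
E
```

```text
(np.float64(-1.336058131490125), array([[ 0.2326, -0.0002,  0.9726],
       [-0.9726,  0.0004,  0.2326],
       [-0.0005, -1.    , -0.0001]]))
-0.08
units [-0.3793, -0.0651, 0.5221] [-0.0001, -0.628, -0.0002] rows>= 11.7
units [-0.8597, -0.0649, 0.6918] [-0.0001, -0.628, -0.0002] rows>= 19.9
3.061592653589793
units [-0.3793, -0.0651, 0.5221] [0.0002, 0.9428, -0.0001] rows>= 15.1
units [-0.8597, -0.0649, 0.6918] [0.0002, 0.9428, -0.0001] rows>= 19.9
-1.6
units [-0.3793, -0.0651, 0.5221] [0.0001, 0.132, -0.0002] rows>= 11.7
units [-0.8597, -0.0649, 0.6918] [0.0001, 0.132, -0.0002] rows>= 19.9
1.5
units [-0.3793, -0.0651, 0.5221] [-0.0003, -1.418, -0.0001] rows>= 22.7
units [-0.8597, -0.0649, 0.6918] [-0.0003, -1.418, -0.0001] rows>= 22.7
```

```bash
python3 - <<'E'
from h import *
from plant import *
o=get_obs();im=get_image("wrist"); r0=rot(o["eef_rot"])
np.set_printoptions(precision=4,suppress=True)
print(r0.inv().apply(im["position"]-o["position"]), r0.inv().apply(rot(im["rotation"]).apply([[0,0,-1],[1,0,0]])))
E
```

```text
[ 0.0003 -0.1427  0.0783] [[ 0.0001  0.9531 -0.3026]
 [ 1.     -0.0003 -0.0005]]
```

```bash
python3 - <<'E'
from h import *
plan([.50,-.22,.26],-.08)
E
```

```text
units [-0.3928, -0.0384, 0.5801] [-0.0001, -0.628, -0.0002] rows>= 12.6
```

```bash
python3 -m handwheel '[-0.393,-0.038,0.58,0,-0.628,0,110, -0.393,-0.038,0.58,0,-0.628,0,110, -0.393,-0.038,0.58,0,-0.628,0,110, -0.393,-0.038,0.58,0,-0.628,0,110, -0.393,-0.038,0.58,0,-0.628,0,110, -0.393,-0.038,0.58,0,-0.628,0,110, -0.393,-0.038,0.58,0,-0.628,0,110, -0.393,-0.038,0.58,0,-0.628,0,110, -0.393,-0.038,0.58,0,-0.628,0,110, -0.393,-0.038,0.58,0,-0.628,0,110, -0.393,-0.038,0.58,0,-0.628,0,110, -0.393,-0.038,0.58,0,-0.628,0,110, -0.393,-0.038,0.58,0,-0.628,0,110, -0.393,-0.038,0.58,0,-0.628,0,110, -0.393,-0.038,0.58,0,-0.628,0,110]'
python3 - <<'E'
from h import *
from plant import *
import pickle
im=get_image("wrist");cv2.imwrite("pics/w1.png",im.pop("color")[:,:,::-1]);pickle.dump(im,open("w1.pkl","wb"))
o=get_obs();print(o["qpos"],o["position"],yaw()[0],o["grip_width"],o["time"])
E
```

```text
time: 1.55
position: [0.5007, -0.2185, 0.2596]
eef_rot: [0.707, -0.706, 0.027, -0.027]
wrist_force: [0.4, -0.2, -0.6]
grip_width: 0.0484
[ 0.66108369  0.39709867 -0.4731213   1.75883911  0.2062164   1.03553215
  0.03425987] [ 0.49975905 -0.21986955  0.25952202] -0.07936292978108249 0.048767396556657044 1.6
```

View pics/w1.png

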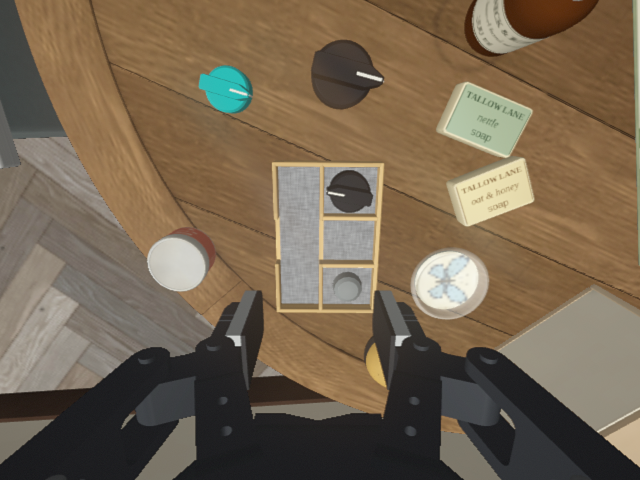

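```bash
python3 - <<'E'
import cv2
t=cv2.imread("pics/w1.png")
cv2.imwrite("pics/c5.png",cv2.resize(t[155:320,265:395],None,fx=3.6,fy=3.6,interpolation=cv2.INTER_CUBIC))
cv2.imwrite("pics/c6.png",cv2.resize(t[160:225,315:390],None,fx=8,fy=8,interpolation=cv2.INTER_CUBIC))
E
```

```text
(no output)
```

View pics/c5.png

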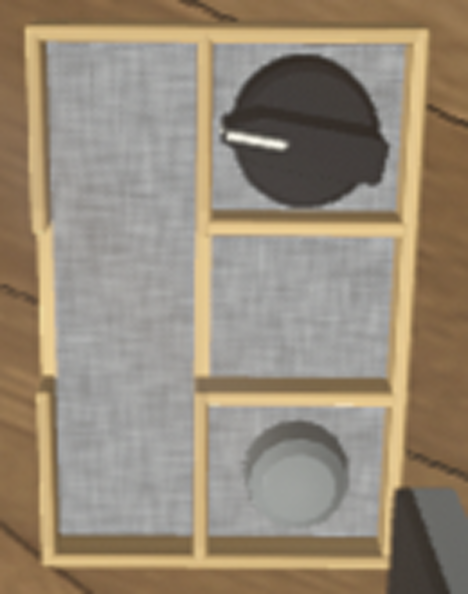

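View pics/c6.png

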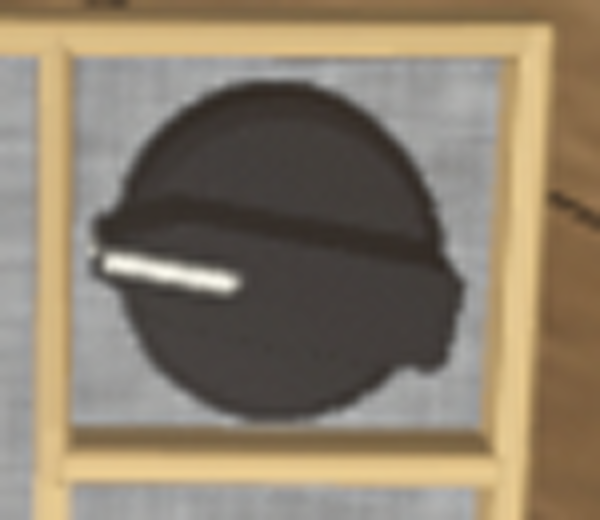

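```bash
python3 - <<'E'
from h import *
import pickle
W=pickle.load(open("w1.pkl","rb"));T,S=pickle.load(open("cams.pkl","rb"))
np.set_printoptions(precision=4,suppress=True)
sg=np.array([[-1,1,1],[1,1,1],[-1,-1,1],[1,-1,1]]);t=np.array([.06,.09,.02])
uv=np.array([[26,28],[428,30],[43,566],[386,567]])/3.6+[265,155]
p,r=fit([(W,sg*t,uv)],[.5,-.27,-.08]); print(p,r.tolist())
k=np.array([[92,255],[105,262],[240,285],[462,283],[438,372]])/8+[315,160]
P=unproj(W,k,.049);print(P)
d=P[2]-P[1]; print("yaw line",np.arctan2(d[1],d[0])); d=(P[3]+P[4])/2-P[0]; L=np.linalg.norm(d[:2]); print("len",L,"yaw",np.arctan2(d[1],d[0]),"origin",P[0]+d*26/47)
# from skirt silhouette circle: top z .029 center
c=np.array([[282,250]])/8+[315,160]; print("skirt c",unproj(W,c,.024))
# top cam
c1=np.array([[406,178],[408,138]])/5+[335,225]; print(unproj(T,c1,.049), unproj(T,np.array([[406,130]])/5+[335,225],.025))
# spanner in top
s=np.array([[510,217],[280,213],[183,207]])/5+[170,210]
print(unproj(T,s[:2],.093),unproj(T,s[2],.112))
c,sn=np.cos(-.078),np.sin(-.078)
E
```

```text
[ 0.5074 -0.2698 -0.0895] [[-0.9025199720495038, -0.9362624943105402], [0.48750149082371763, -0.1460744365469111], [-1.4981749168550778, 0.4711202399825538], [1.9769956548518621, 1.1996914761444941]]
[[ 0.5114 -0.2061  0.049 ]
 [ 0.513  -0.2071  0.049 ]
 [ 0.5298 -0.2113  0.049 ]
 [ 0.5577 -0.2132  0.049 ]
 [ 0.5543 -0.2245  0.049 ]]
yaw line -0.24780165558210063
len 0.04635877548840409 yaw -0.2795315420385994 origin [ 0.5361 -0.2131  0.049 ]
skirt c [[ 0.5373 -0.2119  0.024 ]]
[[ 0.5082 -0.2075  0.049 ]
 [ 0.5251 -0.2092  0.049 ]] [[ 0.5326 -0.2133  0.025 ]]
[[0.5191 0.0896 0.093 ]
 [0.5217 0.1819 0.093 ]] [[0.5212 0.217  0.112 ]]
```

```bash
python3 - <<'E'
from h import *
plan([.52,.19,.25],-.05)
E
```

```text
units [-0.0164, 0.0128, 0.5469] [-0.0001, -0.0147, -0.0003] rows>= 9.8
```

```bash
python3 -m handwheel '[-0.016,0.013,0.547,0,-0.015,0,110, -0.016,0.013,0.547,0,-0.015,0,110, -0.016,0.013,0.547,0,-0.015,0,110, -0.016,0.013,0.547,0,-0.015,0,110, -0.016,0.013,0.547,0,-0.015,0,110, -0.016,0.013,0.547,0,-0.015,0,110, -0.016,0.013,0.547,0,-0.015,0,110, -0.016,0.013,0.547,0,-0.015,0,110, -0.016,0.013,0.547,0,-0.015,0,110, -0.016,0.013,0.547,0,-0.015,0,110, -0.016,0.013,0.547,0,-0.015,0,110, -0.016,0.013,0.547,0,-0.015,0,110]'
python3 - <<'E'
from h import *
from plant import *
import pickle
im=get_image("wrist");c=im.pop("color")[:,:,::-1];cv2.imwrite("pics/w2.png",c);pickle.dump(im,open("w2.pkl","wb"))
o=get_obs();print(o["qpos"],o["position"],yaw()[0],o["time"])
E
```

```text
time: 2.6
position: [0.5201, 0.1907, 0.2496]
eef_rot: [0.707, -0.707, 0.017, -0.016]
wrist_force: [-0.3, -1.6, -0.9]
grip_width: 0.0485
[-0.01786211  0.44109029 -0.59601956  1.74656568  0.2812679   1.0413232
 -0.76312405] [0.52039129 0.1890862  0.24958939] -0.049880617135815604 2.65
```

View pics/w2.png

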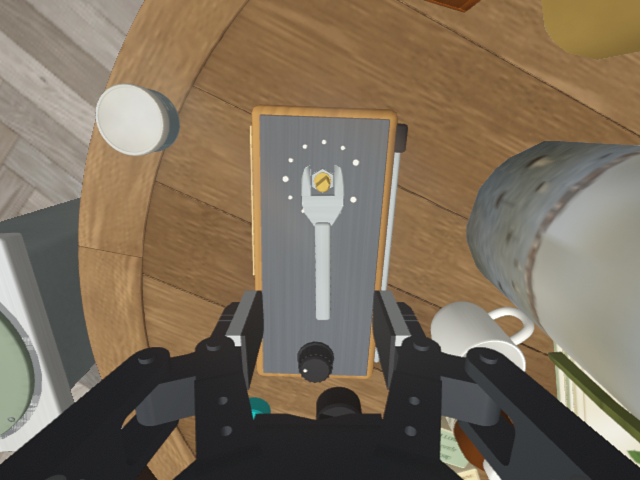

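```bash
python3 - <<'E'
import cv2
t=cv2.imread("pics/w2.png")
cv2.imwrite("pics/c7.png",cv2.resize(t[135:225,270:370],None,fx=6.5,fy=6.5,interpolation=cv2.INTER_CUBIC))
cv2.imwrite("pics/c8.png",cv2.resize(t[160:200,300:345],None,fx=13,fy=13,interpolation=cv2.INTER_CUBIC))
cv2.imwrite("pics/c9.png",cv2.resize(t[95:395,240:410],None,fx=2,fy=2,interpolation=cv2.INTER_CUBIC))
E
```

```text
(no output)
```

View pics/c7.png

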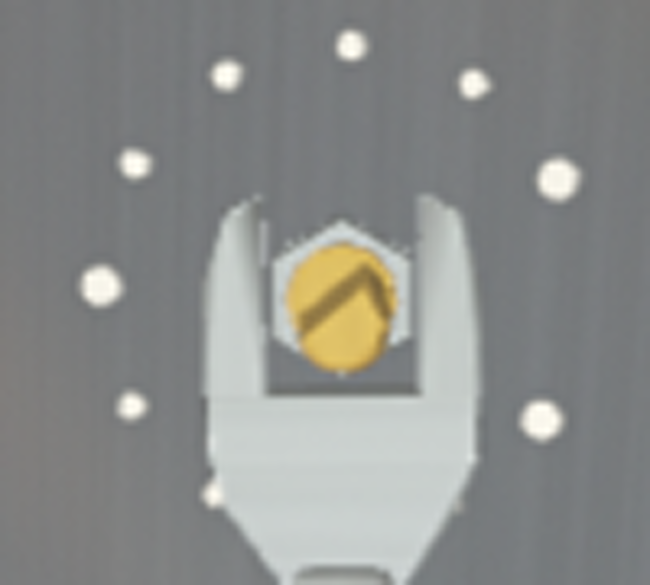

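View pics/c8.png

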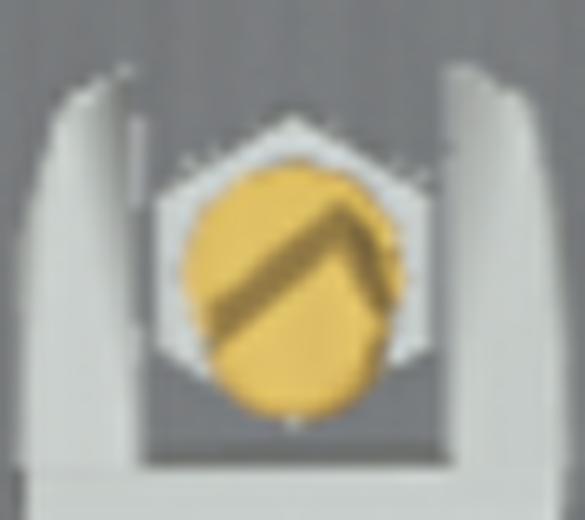

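View pics/c9.png

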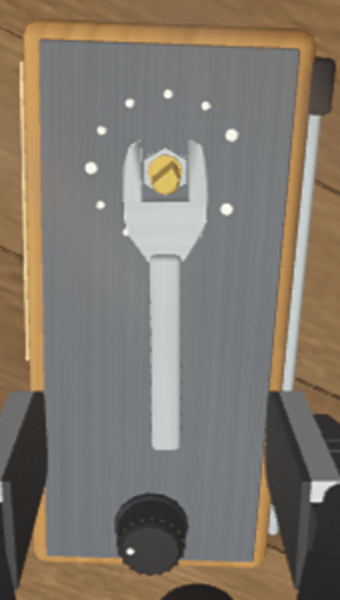

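```bash
python3 - <<'E'
from h import *
import pickle
W=pickle.load(open("w2.pkl","rb"));np.set_printoptions(precision=4,suppress=True)
f=lambda l,z,s,o: unproj(W,np.array(l,float)/s+o,z)
print("handle",f([[165.5,450],[165,262]],.095,2,[240,95]))
print("deck corners",f([[40,38],[300,48],[47,555],[255,562]],.085,2,[240,95]).tolist())
print("jaw inner",f([[140,460],[448,460],[125,70],[450,70]],.091,13,[300,160]))
print("nut",f([[160,200],[430,200],[155,350],[430,350],[293,118]],.0895,13,[300,160]))
P=f([[212,340],[342,228],[297,420],[380,380]],.112,13,[300,160]);print("shaft",P)
d=P[1]-P[0];print("chord",np.linalg.norm(d),np.arctan2(d[1],d[0]))
# project model
for px,py,th in ((.5215,.217,-.88),(.522,.217,-.75),(.522,.217,-1.0)):
    a=np.linspace(0,2*np.pi,13)
E
```

```text
handle [[0.5209 0.0911 0.095 ]
 [0.5247 0.1839 0.095 ]]
deck corners [[0.4777718504542358, 0.2787241582326394, 0.08500000000000002], [0.5842266576998959, 0.26969498439810025, 0.08500000000000002], [0.4567296130031207, 0.02646706774719379, 0.08500000000000002], [0.56431689159492, 0.016966241521252534, 0.08500000000000002]]
jaw inner [[0.5159 0.2105 0.091 ]
 [0.5362 0.2095 0.091 ]
 [0.5163 0.236  0.091 ]
 [0.5372 0.235  0.091 ]]
nut [[0.518  0.2273 0.0895]
 [0.5357 0.2265 0.0895]
 [0.5172 0.2175 0.0895]
 [0.5353 0.2166 0.0895]
 [0.527  0.2322 0.0895]]
shaft [[0.5213 0.2217 0.112 ]
 [0.5295 0.2281 0.112 ]
 [0.5262 0.2165 0.112 ]
 [0.5314 0.2188 0.112 ]]
chord 0.010420241894667356 0.6640334421176142
```

```bash
python3 - <<'E'
from h import *
plan([.5238,.163,.12],-.041)
plan([.5238,.163,.088],-.041)
E
```

```text
units [0.0064, 0.1728, -0.0344] [0.0003, -0.0044, -0.0005] rows>= 3.2
units [0.0065, 0.2155, -0.0344] [0.0003, -0.0044, -0.0005] rows>= 3.9
```

```bash
python3 -m handwheel '[0.006,0.09,-0.034,0,-0.004,0,110, 0.006,0.15,-0.034,0,-0.004,0,110, 0.006,0.173,-0.034,0,-0.004,0,110, 0.006,0.19,-0.034,0,-0.004,0,110, 0.006,0.205,-0.034,0,-0.004,0,110, 0.006,0.215,-0.034,0,-0.004,0,110, 0.006,0.215,-0.034,0,-0.004,0,110, 0.006,0.215,-0.034,0,-0.004,0,110]' 60
python3 - <<'E'
from h import *
from plant import *
im=get_image("wrist");c=im.pop("color")[:,:,::-1];cv2.imwrite("pics/w3.png",c)
im=get_image("side");c=im.pop("color")[:,:,::-1];cv2.imwrite("pics/s3.png",cv2.resize(c[120:280,230:400],None,fx=3.5,fy=3.5))
o=get_obs();print(o["position"],yaw()[0],o["time"],o["wrist_force"])
E
```

```text
time: 3.32
position: [0.5242, 0.1631, 0.0895]
eef_rot: [-0.707, 0.707, -0.015, 0.015]
wrist_force: [-0.5, -0.5, 0.5]
grip_width: 0.0486
[0.52428375 0.16344794 0.08980312] -0.04214983626362774 3.4167 [-0.17917358  0.40988273 -0.51369526]
```

View pics/w3.png

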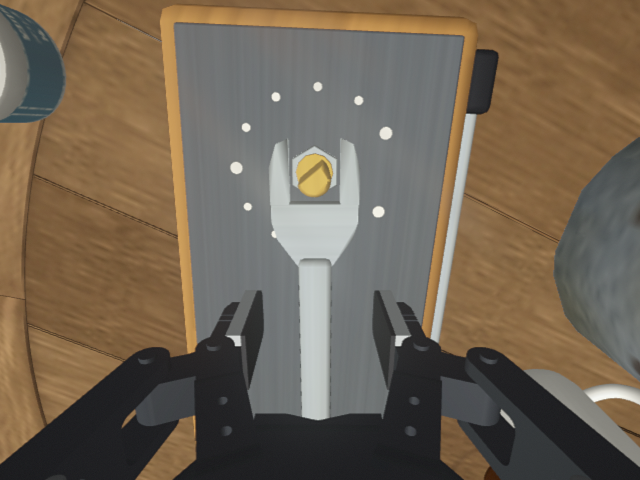

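View pics/s3.png

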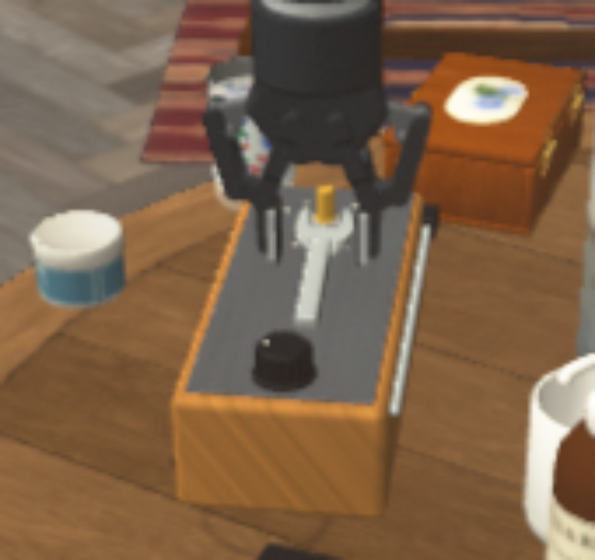

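```bash
python3 -m handwheel '[0,0.003,0,0,0,0,160, 0,0.003,0,0,0,0,200, 0,0.003,0,0,0,0,255, 0,0.003,0,0,0,0,255, 0,0.003,0,0,0,0,255, 0,0.003,0,0,0,0,255, 0,0.003,0,0,0,0,255]' 80
python3 - <<'E'
from h import *
from plant import *
im=get_image("wrist");c=im.pop("color")[:,:,::-1];cv2.imwrite("pics/w4.png",c)
o=get_obs();print(o["position"],yaw()[0],o["time"],o["wrist_force"],o["grip_width"])
E
```

```text
time: 4.0
position: [0.5246, 0.1635, 0.0883]
eef_rot: [-0.707, 0.707, -0.014, 0.016]
wrist_force: [-2.4, -1.2, 10.8]
grip_width: 0.011
[0.52458639 0.16350242 0.08835236] -0.04211176696246983 4.05 [-3.60557128 -1.82285996 12.08926699] 0.010962409660901574
```

View pics/w4.png

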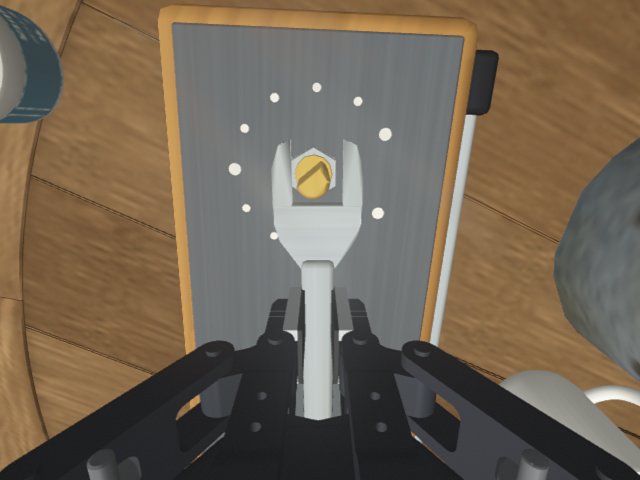

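```bash
python3 -m handwheel '[0,-0.01,0,0,0,0,255, 0,-0.025,0,0,0,0,255, 0,-0.045,0,0,0,0,255, 0,-0.07,0,0,0,0,255, 0,-0.1,0,0,0,0,255, 0,-0.14,0,0,0,0,255, 0,-0.18,0,0,0,0,255, 0,-0.18,0,0,0,0,255]'
python3 - <<'E'
from h import *
from plant import *
import pickle
im=get_image("wrist");c=im.pop("color")[:,:,::-1];cv2.imwrite("pics/w5.png",c);pickle.dump(im,open("w5.pkl","wb"))
im=get_image("side");c=im.pop("color")[:,:,::-1];cv2.imwrite("pics/s5.png",cv2.resize(c[70:280,230:400],None,fx=2.8,fy=2.8))
cv2.imwrite("pics/c10.png",cv2.resize(cv2.imread("pics/w5.png")[100:280,220:420],None,fx=3.2,fy=3.2,interpolation=cv2.INTER_CUBIC))
o=get_obs();print(o["position"],yaw()[0],o["time"],o["wrist_force"],o["grip_width"])
E
```

```text
time: 4.72
position: [0.5261, 0.1647, 0.2295]
eef_rot: [0.708, -0.706, 0.012, -0.018]
wrist_force: [1.2, 1.6, -0.8]
grip_width: 0.0109
[0.52471841 0.16360401 0.2250677 ] -0.04232598942310097 4.8167 [-0.84137813  0.00956199 -1.03128774] 0.0110504897100131
```

View pics/w5.png

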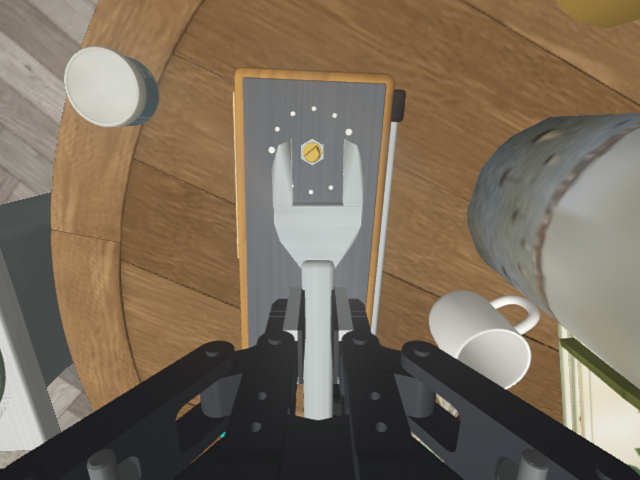

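View pics/s5.png

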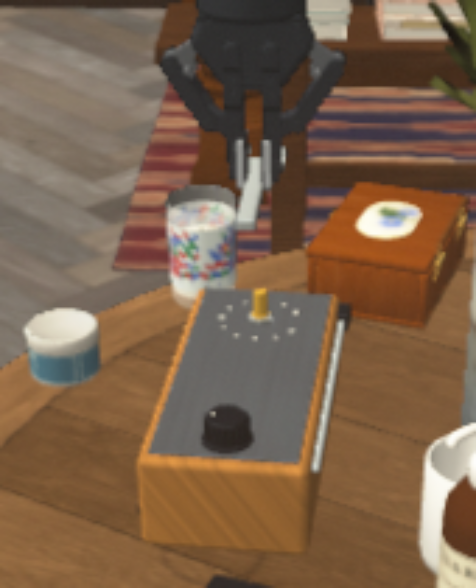

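View pics/c10.png

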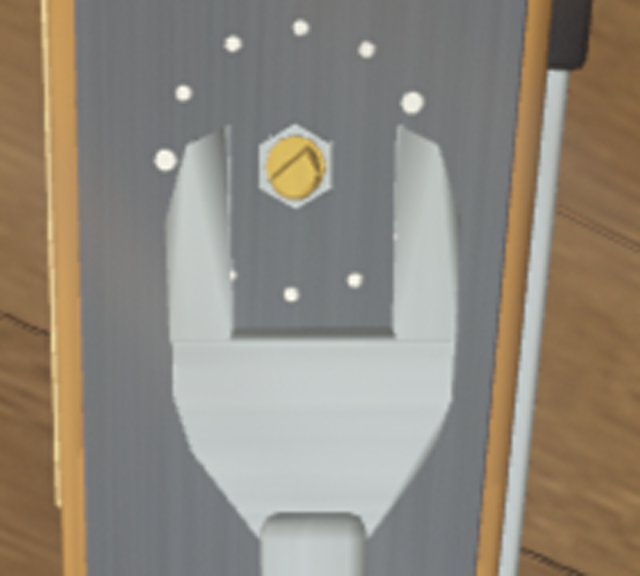

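```bash
python3 - <<'E'
from h import *
plan([.4755,-.2673,.2],-.083)
plan([.4755,-.2673,.11],-.083)
E
```

```text
units [-0.0414, 0.0329, -0.5768] [-0.0003, 0.0203, 0.0023] rows>= 10.4
units [-0.042, 0.1529, -0.5769] [-0.0003, 0.0203, 0.0023] rows>= 10.8
```

```bash
python3 -m handwheel '[-0.042,0.033,-0.577,0,0.02,0.002,255, -0.042,0.033,-0.577,0,0.02,0.002,255, -0.042,0.033,-0.577,0,0.02,0.002,255, -0.042,0.033,-0.577,0,0.02,0.002,255, -0.042,0.033,-0.577,0,0.02,0.002,255, -0.042,0.033,-0.577,0,0.02,0.002,255, -0.042,0.033,-0.577,0,0.02,0.002,255, -0.042,0.033,-0.577,0,0.02,0.002,255, -0.042,0.033,-0.577,0,0.02,0.002,255, -0.042,0.033,-0.577,0,0.02,0.002,255, -0.042,0.06,-0.577,0,0.02,0.002,255, -0.042,0.1,-0.577,0,0.02,0.002,255, -0.042,0.14,-0.577,0,0.02,0.002,255, -0.042,0.153,-0.577,0,0.02,0.002,255, -0.042,0.153,-0.577,0,0.02,0.002,255]'
cat > snap.py <<'E'
from h import *
from plant import *
import pickle,sys
n=sys.argv[1]
im=get_image("wrist");c=im.pop("color")[:,:,::-1];cv2.imwrite(f"pics/w{n}.png",c);pickle.dump(im,open(f"w{n}.pkl","wb"))
if len(sys.argv)>2:
    im=get_image("side");c=im.pop("color")[:,:,::-1];cv2.imwrite(f"pics/s{n}.png",c);pickle.dump(im,open(f"s{n}.pkl","wb"))
o=get_obs();print(o["position"].round(4),round(yaw()[0],4),o["time"],o["wrist_force"].round(1),o["grip_width"].round(4))
E
python3 snap.py 6
```

```text
time: 6.07
position: [0.4741, -0.2663, 0.1076]
eef_rot: [0.708, -0.705, 0.03, -0.028]
wrist_force: [-0.0, 1.2, -1.1]
grip_width: 0.0112Traceback (most recent call last):
  File "snap.py", line 8, in <module>
    o=get_obs();print(o["position"].round(4),round(yaw()[0],4),o["time"],o["wrist_force"].round(1),o["grip_width"].round(4))
                                                                                                   ^^^^^^^^^^^^^^^^^^^^^
AttributeError: 'float' object has no attribute 'round'
```

View pics/w6.png

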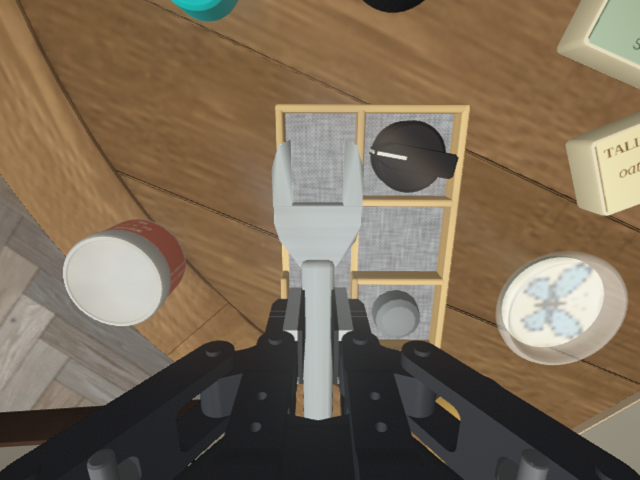

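```bash
sed -i 's/o\["grip_width"\].round(4)/round(o["grip_width"],4)/' snap.py; python3 - <<'E'
import cv2
t=cv2.imread("pics/w6.png")
cv2.imwrite("pics/c11.png",cv2.resize(t[95:290,265:475],None,fx=3.5,fy=3.5,interpolation=cv2.INTER_CUBIC))
from plant import *;from h import *
o=get_obs();print(o["position"],yaw(),o["time"])
E
```

```text
[ 0.47515379 -0.26671331  0.10948598] (np.float64(-0.08154526751516529), array([[ 0.99667619, -0.00114353,  0.08145714],
       [-0.08145485,  0.00191835,  0.99667519],
       [-0.00129599, -0.99999751,  0.00181883]])) 6.1167
```

View pics/c11.png

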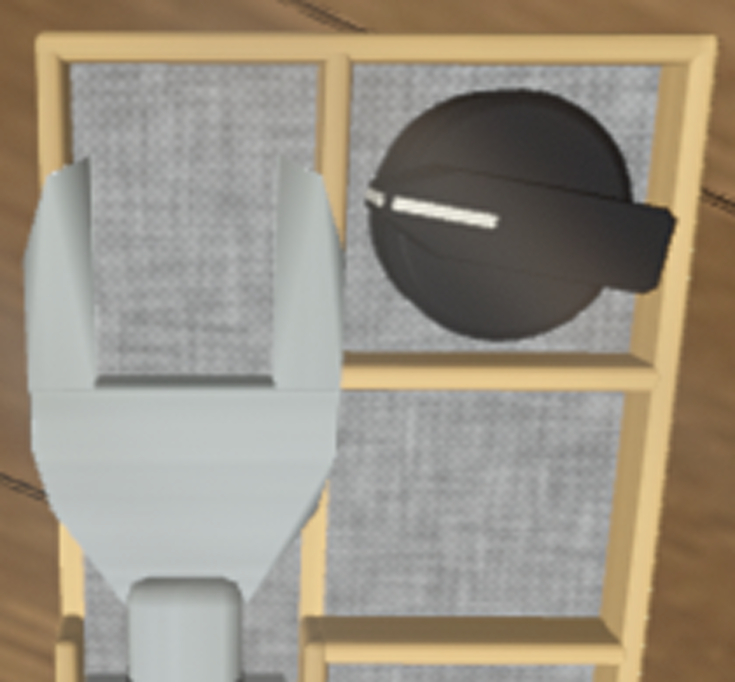

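```bash
python3 - <<'E'
from h import *
import pickle
W=pickle.load(open("w6.pkl","rb"));np.set_printoptions(precision=4,suppress=True)
L=np.array([[-60,90],[60,90],[-55,85],[-9,85],[-4,85],[55,85],[55,31],[-4,31],[-4,26],[55,26],[-4,-26],[55,-26]])/1000.
L=np.c_[L,np.full(len(L),.02)]
q=np.array([[37,38],[716,38],[64,62],[320,60],[350,60],[688,62],[658,370],[343,366],[343,389],[655,390],[322,643],[622,645]])/3.5+[265,95]
p,r=fit([(W,L,q)],[.5,-.27,-.08]);print(p);print(r)
c,s=np.cos(p[2]),np.sin(p[2]);print("slot",p[0]-.032*c,p[1]-.032*s)
k=unproj(W,np.array([[368,195],[675,215],[655,292],[393,203],[497,220]])/3.5+[265,95],.049);print(k)
e=(k[1]+k[2])/2-k[0];print(np.linalg.norm(e),np.arctan2(e[1],e[0]),k[0]+e*26/47); e=k[4]-k[3];print(np.arctan2(e[1],e[0]))
sp=unproj(W,np.array([[25,390],[340,390]])/3.5+[265,95],.1075);print("head",sp,sp.mean(0))
E
```

```text
[ 0.5079 -0.2696 -0.0829]
[[-1.3181 -1.6075]
 [ 1.571  -1.491 ]
 [-0.6036  0.2215]
 [ 1.1446  0.8424]
 [ 0.7188  0.8478]
 [ 0.3449  0.3398]
 [-1.1655 -0.904 ]
 [-0.677   0.1188]
 [-0.9677  0.97  ]
 [-1.1714  0.8088]
 [ 2.2152  0.3231]
 [-0.1057 -0.0844]]
slot 0.47602030803814355 -0.26692029095562575
[[ 0.5089 -0.2051  0.049 ]
 [ 0.5573 -0.2122  0.049 ]
 [ 0.5546 -0.2242  0.049 ]
 [ 0.5128 -0.2066  0.049 ]
 [ 0.5292 -0.2106  0.049 ]]
0.04883175972358601 -0.2710983088182369 [ 0.5349 -0.2123  0.049 ]
-0.23888854327309283
head [[ 0.4599 -0.2197  0.1075]
 [ 0.4969 -0.2227  0.1075]] [ 0.4784 -0.2212  0.1075]
```

```bash
python3 - <<'E'
from h import *
plan([.4762,-.2668,.025],-.083)
plan([.4762,-.2668,.009],-.083)
E
```

```text
units [0.0015, 0.1126, -0.0002] [-0.0009, 0.0007, -0.0006] rows>= 2.0
units [0.0016, 0.134, -0.0002] [-0.0009, 0.0007, -0.0006] rows>= 2.4
```

```bash
python3 -m handwheel '[0.002,0.03,0,-0.001,0.001,0,255, 0.002,0.06,0,-0.001,0.001,0,255, 0.002,0.09,0,-0.001,0.001,0,255, 0.002,0.11,0,-0.001,0.001,0,255, 0.002,0.118,0,-0.001,0.001,0,255, 0.002,0.124,0,-0.001,0.001,0,255, 0.002,0.129,0,-0.001,0.001,0,255, 0.002,0.131,0,-0.001,0.001,0,255, 0.002,0.131,0,-0.001,0.001,0,255]'
python3 snap.py 7 s
```

```text
time: 6.87
position: [0.4769, -0.2668, 0.0119]
eef_rot: [-0.706, 0.707, -0.03, 0.029]
wrist_force: [-0.6, -0.2, -0.8]
grip_width: 0.0112
[ 0.4769 -0.2668  0.0119] -0.0836 6.9667 [ 0.  -0.4 -0.7] 0.0114
```

View pics/w7.png

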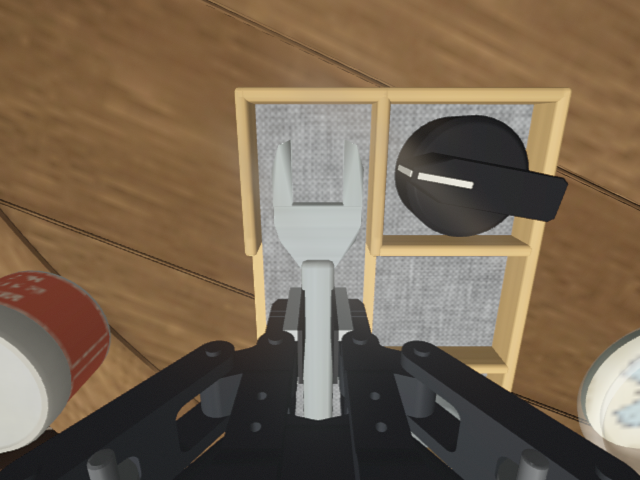

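View pics/s7.png

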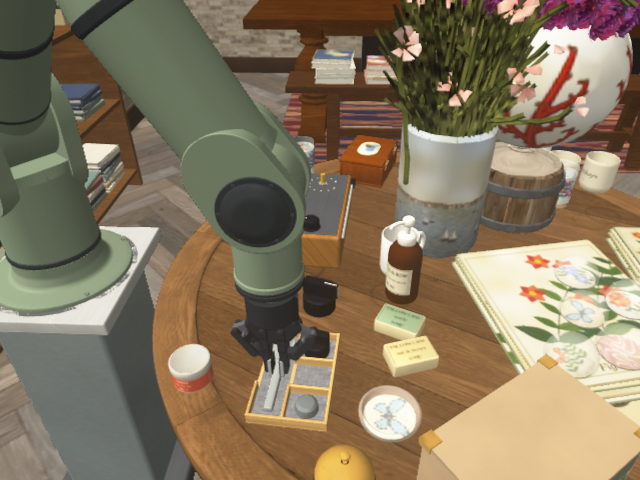

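```bash
python3 -m handwheel '[0,0.003,0,0,0,0,255, 0,0.005,0,0,0,0,255, 0,0.006,0,0,0,0,255, 0,0.006,0,0,0,0,255]'; python3 snap.py 8
```

```text
time: 7.3
position: [0.4771, -0.2671, 0.0083]
eef_rot: [-0.706, 0.707, -0.03, 0.03]
wrist_force: [-4.3, 1.9, 19.7]
grip_width: 0.0109
[ 0.4771 -0.2671  0.0083] -0.0837 7.35 [-4.1  1.9 19.8] 0.0112
```

Contact is made (about 20 N on the floor). I back off slightly and release.

```bash
python3 -m handwheel '[0,-0.001,0,0,0,0,255, 0,-0.001,0,0,0,0,210, 0,-0.001,0,0,0,0,175, 0,-0.001,0,0,0,0,170, 0,-0.001,0,0,0,0,170, 0,-0.02,0,0,0,0,170, 0,-0.05,0,0,0,0,170, 0,-0.1,0,0,0,0,150, 0,-0.15,0,0,0,0,130, 0,-0.18,0,0,0,0,130, 0,-0.18,0,0,0,0,130]'; python3 snap.py 9
```

```text
time: 8.27
position: [0.479, -0.2678, 0.1478]
eef_rot: [-0.705, 0.708, -0.028, 0.032]
wrist_force: [0.2, -0.1, 0.9]
grip_width: 0.0421
[ 0.4781 -0.2676  0.1456] -0.0842 8.3167 [-0.  -0.2 -0.8] 0.042
```

View pics/w9.png

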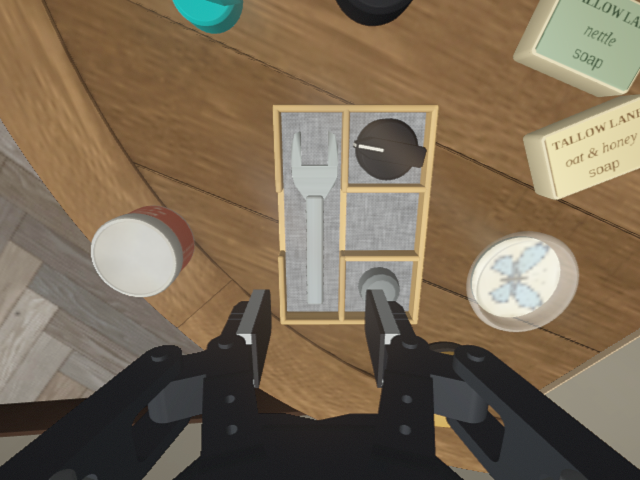

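The spanner lies flat in the long compartment ((315,135) to (315,303) in this view). Next, go above the knob.

```bash
python3 - <<'E'
from h import *
plan([.5355,-.2125,.10],1.31)
E
```

```text
units [0.0699, 0.0608, 0.0798] [0.0026, -0.6971, 0.0005] rows>= 11.2
```

```bash
python3 -m handwheel '[0.07,0.0,0.08,0.003,-0.697,0,130, 0.07,0.0,0.08,0.003,-0.697,0,130, 0.07,0.0,0.08,0.003,-0.697,0,130, 0.07,0.0,0.08,0.003,-0.697,0,130, 0.07,0.0,0.08,0.003,-0.697,0,130, 0.07,0.0,0.08,0.003,-0.697,0,130, 0.07,0.0,0.08,0.003,-0.697,0,130, 0.07,0.0,0.08,0.003,-0.697,0,130, 0.07,0.0,0.08,0.003,-0.697,0,130, 0.07,0.0,0.08,0.003,-0.697,0,130, 0.07,0.0,0.08,0.003,-0.697,0,130, 0.07,0.03,0.08,0.003,-0.697,0,130, 0.07,0.061,0.08,0.003,-0.697,0,130, 0.07,0.061,0.08,0.003,-0.697,0,130]'; python3 snap.py 10
```

```text
time: 9.48
position: [0.5333, -0.2119, 0.0955]
eef_rot: [0.563, -0.559, -0.43, 0.431]
wrist_force: [-0.6, 0.5, -0.4]
grip_width: 0.0419
[ 0.5342 -0.2118  0.0976] 1.31 9.5333 [0.8 0.4 0.8] 0.0417
```

View pics/w10.png

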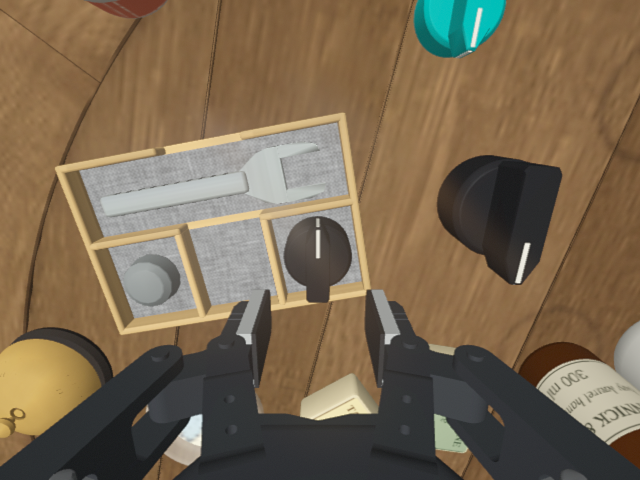

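```bash
python3 - <<'E'
import cv2
t=cv2.imread("pics/w10.png")
cv2.imwrite("pics/c12.png",cv2.resize(t[195:310,260:380],None,fx=5,fy=5,interpolation=cv2.INTER_CUBIC))
E
```

```text
(no output)
```

View pics/c12.png

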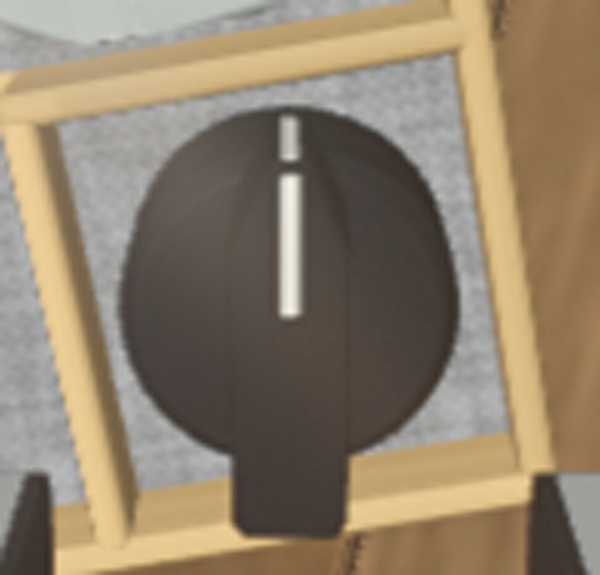

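```bash
python3 - <<'E'
from h import *
import pickle
from plant import get_obs
W=pickle.load(open("w10.pkl","rb"));np.set_printoptions(precision=4,suppress=True)
k=unproj(W,np.array([[290,168],[291,532],[290,318]])/5+[260,195],.049);print(k)
e=k[1]-k[0];print(np.linalg.norm(e),np.arctan2(e[1],e[0]),k[0]+e*26/47)
print(k[2]-k[0])
m=k[0]+e*26/47
plan([m[0],m[1],.036],1.31);plan([m[0],m[1],.034],1.31)
print(get_obs()["position"])
E
```

```text
[[ 0.5121 -0.2059  0.049 ]
 [ 0.5556 -0.2174  0.049 ]
 [ 0.5294 -0.2105  0.049 ]]
0.04496790262346288 -0.25844228046789036 [ 0.5362 -0.2123  0.049 ]
[ 0.0172 -0.0046  0.    ]
units [-0.0002, 0.0821, -0.0032] [-0.0023, 0.0, 0.001] rows>= 1.5
units [-0.0002, 0.0848, -0.0032] [-0.0023, 0.0, 0.001] rows>= 1.5
[ 0.5342 -0.2118  0.0976]
```

```bash
python3 -m handwheel '[0,0.03,-0.003,-0.002,0,0.001,130, 0,0.06,-0.003,-0.002,0,0.001,130, 0,0.076,-0.003,-0.002,0,0.001,130, 0,0.082,-0.003,-0.002,0,0.001,130, 0,0.084,-0.003,-0.002,0,0.001,130, 0,0.084,-0.003,-0.002,0,0.001,130]'; python3 snap.py 11
```

```text
time: 10.03
position: [0.5365, -0.2121, 0.0353]
eef_rot: [-0.561, 0.561, 0.431, -0.431]
wrist_force: [0.3, -0.1, 0.1]
grip_width: 0.042
[ 0.5367 -0.2122  0.0356] 1.3099 10.0833 [ 0.5 -0.2  0.8] 0.0417
```

View pics/w11.png

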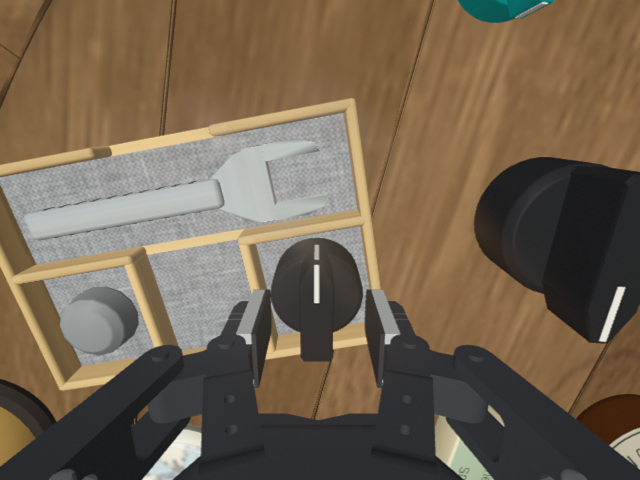

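Well centred between the fingers; the bar is at u≈317. Closing on it.

```bash
python3 -m handwheel '[0,0,0,0,0,0,180, 0,0,0,0,0,0,220, 0,0,0,0,0,0,255, 0,0,0,0,0,0,255, 0,0,0,0,0,0,255, 0,0,0,0,0,0,255, 0,0,0,0,0,0,255]' 90; python3 - <<'E'
from plant import *; print(get_obs()["position"],get_obs()["wrist_force"])
E
```

```text
time: 10.67
position: [0.5373, -0.2123, 0.0366]
eef_rot: [-0.56, 0.561, 0.431, -0.43]
wrist_force: [-1.3, 0.2, 9.3]
grip_width: 0.0116
[ 0.5372768  -0.2122626   0.03656235] [-1.29917538  0.19012629  9.2557697 ]
```

```bash
python3 -m handwheel '[0,-0.01,0,0,0,0,255, 0,-0.03,0,0,0,0,255, 0,-0.06,0,0,0,0,255, 0,-0.1,0,0,0,0,255, 0,-0.15,0,0,0,0,255, 0,-0.2,0,0,0,0,255, 0,-0.23,0,0,0,0,255, 0,-0.23,0,0,0,0,255]'; python3 snap.py 12 s
```

```text
time: 11.33
position: [0.5387, -0.2122, 0.2153]
eef_rot: [-0.558, 0.563, 0.432, -0.429]
wrist_force: [0.3, 0.2, -0.4]
grip_width: 0.0113
[ 0.5371 -0.2124  0.2109] 1.3097 11.4333 [-0.1 -0.6 -0.7] 0.0114
```

View pics/w12.png

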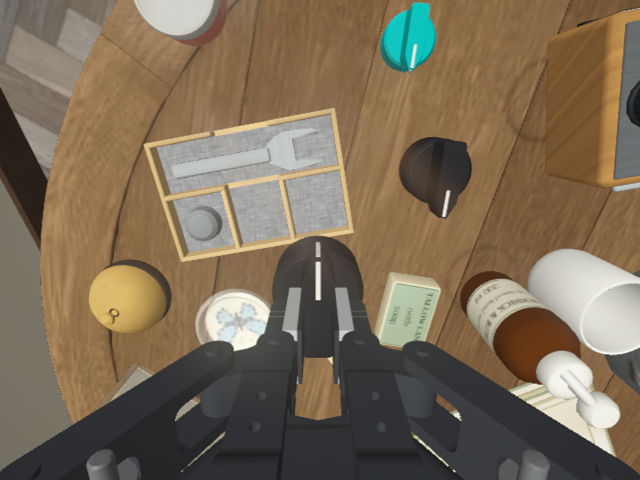

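View pics/s12.png

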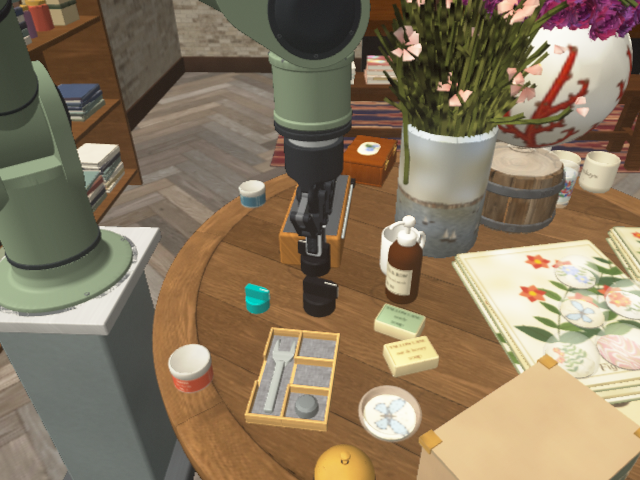

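```bash
python3 - <<'E'
from h import *
import pickle
from plant import get_obs
W=pickle.load(open("w12.pkl","rb"));np.set_printoptions(precision=4,suppress=True)
o=get_obs();r0=rot(o["eef_rot"])
k=unproj(W,np.array([[317.5,262],[318,300]]),o["position"][2]+.0124);print(r0.inv().apply(k-o["position"]))
plan([.5267+.62*.07,.2223-.78*.07,.2],.67)
E
```

```text
[[ 0.0005 -0.0125  0.0219]
 [ 0.0007 -0.0124  0.0046]]
units [0.501, 0.0138, 0.0883] [0.0022, 0.3199, 0.0003] rows>= 9.2
```

```bash
python3 - <<'E'
import cv2,numpy as np
a=cv2.imread("pics/w11.png")[225:370,260:380];b=cv2.imread("pics/w12.png")[225:370,260:380]
cv2.imwrite("pics/c13.png",cv2.resize(np.hstack([a,b]),None,fx=3.3,fy=3.3,interpolation=cv2.INTER_CUBIC))
t=cv2.imread("pics/w3.png")
cv2.imwrite("pics/c14.png",cv2.resize(t[140:210,280:350],None,fx=8,fy=8,interpolation=cv2.INTER_CUBIC))
E
```

```text
(no output)
```

View pics/c13.png

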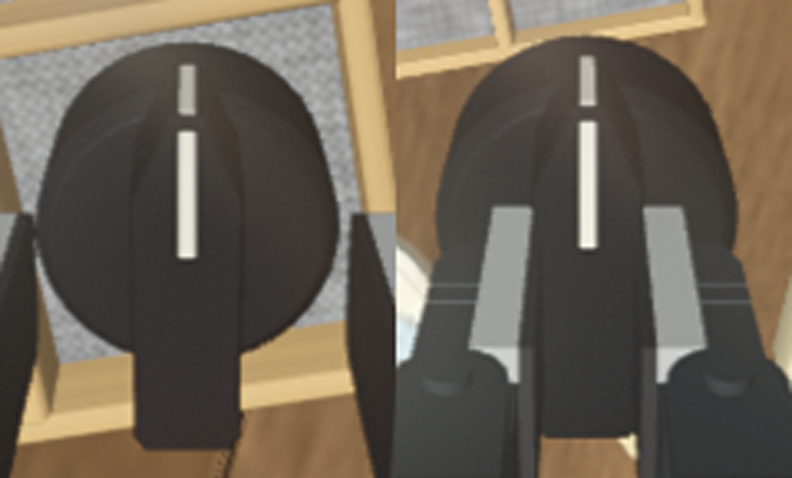

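View pics/c14.png

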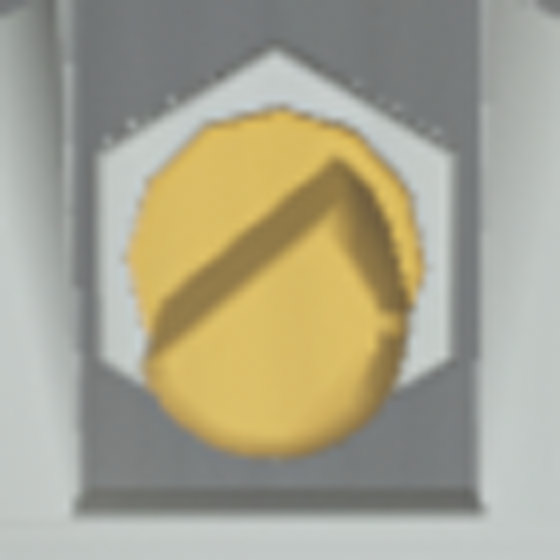

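```bash
python3 - <<'E'
from h import *
import pickle
np.set_printoptions(precision=4,suppress=True)
W=pickle.load(open("w11.pkl","rb"))
P=np.array([.5367,-.2122,.0356]);r0=toolR(1.31)
for z in (.049,.047):
    k=unproj(W,np.array([[187,130],[187,447],[187,258]])/3.3+[260,225],z);t=r0.inv().apply(k-P);print(t, "axis z:",t[0,2]-(t[0,2]-t[1,2])*26/47)
# skirt silhouette: extreme left/right of skirt in c13 left: u 38..337 ; bottom skirt
W=pickle.load(open("w12.pkl","rb"));P=np.array([.5371,-.2124,.2109]);r0=toolR(1.3097)
k=unproj(W,np.array([[587,122],[587,437],[587,250]])/3.3+[140,225]-[0,0],P[2]+.0124);t=r0.inv().apply(k-P);print(t,"axis z:",t[0,2]-(t[0,2]-t[1,2])*26/47)
W=pickle.load(open("w3.pkl","rb")) if 0 else None
W=pickle.load(open("w5.pkl","rb"))
# shaft flat via w5 crop c10 (3.2, offset 220,100)
E
```

```text
[[-0.0004 -0.0134  0.0248]
 [-0.0004 -0.0134 -0.0197]
 [-0.0004 -0.0134  0.0078]] axis z: 0.0001806637398262985
[[-0.0004 -0.0114  0.024 ]
 [-0.0004 -0.0114 -0.0212]
 [-0.0004 -0.0114  0.0067]] axis z: -0.0010100073400684563
[[ 0.0007 -0.0124  0.022 ]
 [ 0.0007 -0.0124 -0.0241]
 [ 0.0007 -0.0124  0.0043]] axis z: -0.0035004892601896084
```

```bash
python3 -m handwheel '[0.501,0.013,0.088,0.002,0.32,0,255, 0.501,0.013,0.088,0.002,0.32,0,255, 0.501,0.013,0.088,0.002,0.32,0,255, 0.501,0.013,0.088,0.002,0.32,0,255, 0.501,0.013,0.088,0.002,0.32,0,255, 0.501,0.013,0.088,0.002,0.32,0,255, 0.501,0.013,0.088,0.002,0.32,0,255, 0.501,0.013,0.088,0.002,0.32,0,255, 0.501,0.013,0.088,0.002,0.32,0,255, 0.501,0.013,0.088,0.002,0.32,0,255, 0.501,0.013,0.088,0.002,0.32,0,255, 0.501,0.013,0.088,0.002,0.32,0,255, 0.501,0.013,0.088,0.002,0.32,0,255, 0.501,0.013,0.088,0.002,0.32,0,255]'; python3 snap.py 13
```

```text
time: 12.6
position: [0.5703, 0.1662, 0.2003]
eef_rot: [-0.668, 0.668, 0.232, -0.232]
wrist_force: [0.2, -0.6, -1.5]
grip_width: 0.0111
[0.5704 0.1662 0.2004] 0.668 12.65 [ 0.1  0.2 -0.2] 0.0112
```

View pics/w13.png

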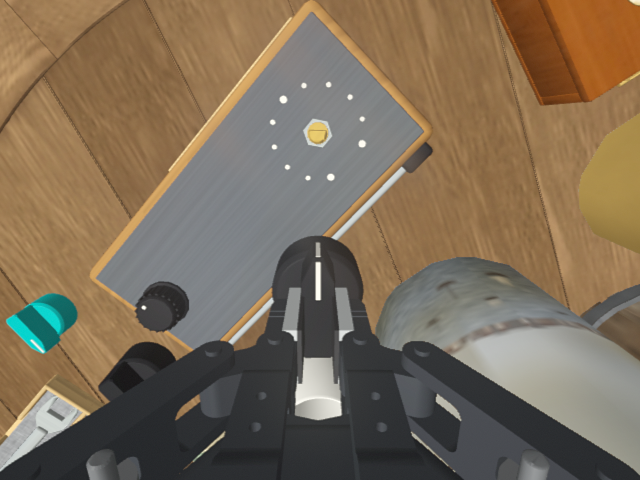

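```bash
python3 - <<'E'
import cv2,numpy as np
t=cv2.imread("pics/w13.png")
cv2.imwrite("pics/c15.png",cv2.resize(t[113:153,295:340],None,fx=13,fy=13,interpolation=cv2.INTER_CUBIC))
cv2.imwrite("pics/c16.png",cv2.resize(t[225:375,260:380],None,fx=4,fy=4,interpolation=cv2.INTER_CUBIC))
E
```

```text
(no output)
```

View pics/c15.png

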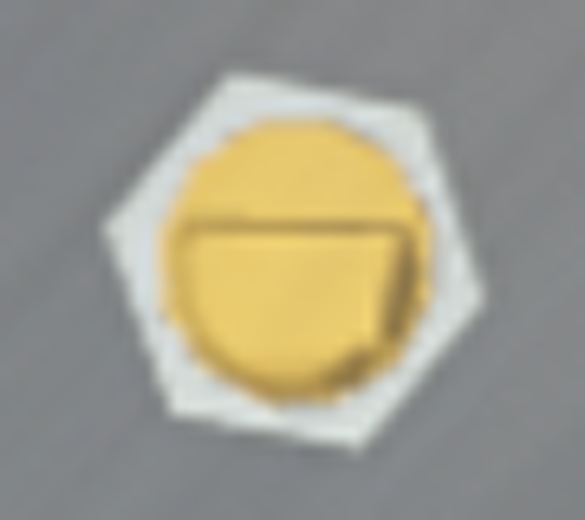

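View pics/c16.png

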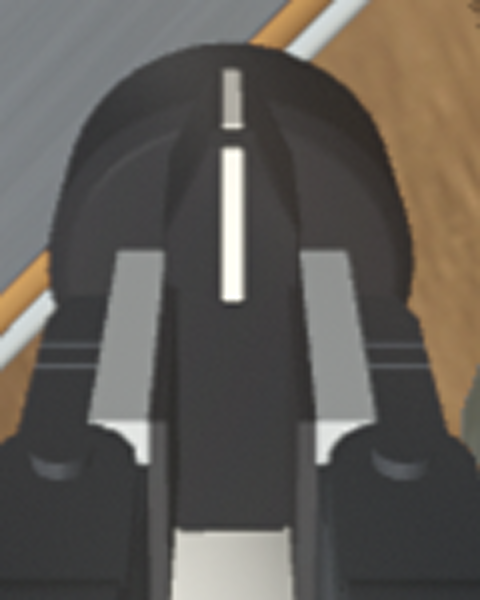

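```bash
python3 - <<'E'
from h import *
import pickle
from plant import get_obs
np.set_printoptions(precision=4,suppress=True)
W=pickle.load(open("w13.pkl","rb"));o=get_obs();P=o["position"];r0=rot(o["eef_rot"])
T=lambda uv,z:r0.inv().apply(unproj(W,np.array(uv,float),z)-P)
for dz in (.0124,.010):
    t=T(np.array([[232,147],[232,527]])/4+[260,225],P[2]+dz);print("bar",t,"axis",t[0,2]*21/47+t[1,2]*26/47)
t=T(np.array([[232,42]])/4+[260,225],P[2]-.0316);print("skirt rim",t,"axis",t[0,2]-.022)
t=T(np.array([[50,260],[412,260]])/4+[260,225],P[2]-.0316);print("skirt lr",t)
n=np.array([(240,72),(420,108),(485,298),(358,450),(172,412),(103,228)]);N=T(n/13+[295,113],.0895);print("nut",N.mean(0))
t=T(np.array([[294,230],[180,230],[408,232]])/13+[295,113],.112);print("flat edge",t,"axis z",t[0,2]-.0022)
t=T(np.array([[298,118],[298,280]])/13+[295,113],.0915);print("bush",t,"axis",t[0,2]-.0075)
t=T(np.array([[298,403]])/13+[295,113],.1104);print("lower",t,"axis",t[0,2]+.006)
m=N.mean(0);w=P+r0.apply([m[0],0,m[2]]);print(w)
E
```

```text
bar [[ 0.0005 -0.0124  0.0255]
 [ 0.0005 -0.0124 -0.0186]] axis 0.0011280343710162316
bar [[ 0.0005 -0.01    0.0245]
 [ 0.0005 -0.01   -0.0203]] axis -0.0002714554755451227
skirt rim [[0.0006 0.0316 0.0226]] axis 0.0005861664247987994
skirt lr [[-0.0241  0.0316 -0.0083]
 [ 0.025   0.0316 -0.0084]]
nut [0.0005 0.1109 0.0714]
flat edge [[ 0.0004  0.0884  0.0734]
 [-0.0051  0.0884  0.0734]
 [ 0.0059  0.0884  0.0733]] axis z 0.07118889043889547
bush [[0.0006 0.1089 0.0786]
 [0.0006 0.1089 0.0706]] axis 0.07113545361120857
lower [[0.0006 0.09   0.0653]] axis 0.07126388386766579
[0.5266 0.2226 0.2004]
```

```bash
python3 - <<'E'
from h import *
from plant import *
o=get_obs();r0=rot(o["eef_rot"]);w=o["position"]+r0.apply([0,0,.0707]);print(w)
plan([w[0],w[1],.147],.668)
E
```

```text
[0.52659672 0.22172936 0.20040085]
units [0.0, 0.0712, 0.0943] [0.0002, 0.0, -0.0] rows>= 2.1
```

```bash
python3 -m handwheel '[0,0,0.04,0,0,0,255, 0,0,0.08,0,0,0,255, 0,0,0.0943,0,0,0,255, 0,0.03,0.0943,0,0,0,255, 0,0.055,0.0943,0,0,0,255, 0,0.07,0.0943,0,0,0,255, 0,0.07,0.0943,0,0,0,255, 0,0.07,0.0943,0,0,0,255]' 120; python3 snap.py 14 s; python3 - <<'E'
import cv2
cv2.imwrite("pics/c17.png",cv2.resize(cv2.imread("pics/s14.png")[130:270,260:370],None,fx=5,fy=5,interpolation=cv2.INTER_CUBIC)[:600])
from h import *
from plant import *
o=get_obs();r0=rot(o["eef_rot"]);print(r0.inv().apply(np.array([.5266,.22173,.2])-o["position"]))
E
```

```text
time: 13.32
position: [0.5267, 0.2213, 0.148]
eef_rot: [-0.668, 0.668, 0.231, -0.232]
wrist_force: [-0.3, 0.0, -0.1]
grip_width: 0.0104
[0.5271 0.2217 0.1488] 0.6675 13.4167 [ 0.7  0.1 -0.5] 0.0104
[-0.00033759 -0.05118505  0.00029638]
```

View pics/c17.png

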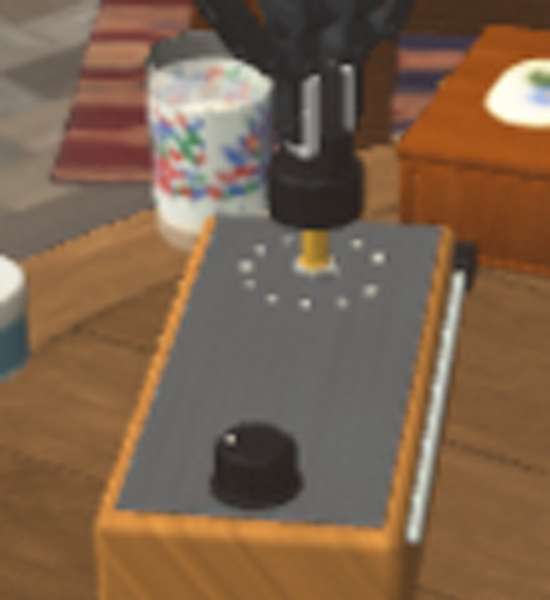

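View pics/w14.png

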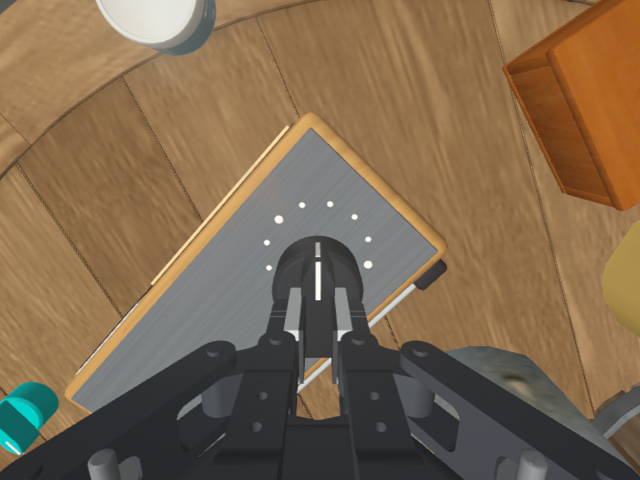

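```bash
python3 -m handwheel '[0,0.006,0,0,0,0,255, 0,0.012,0,0,0,0,255, 0,0.017,0,0,0,0,255, 0,0.021,0,0,0,0,255, 0,0.024,0,0,0,0,255, 0,0.024,0,0,0,0,255]'; python3 - <<'E'
from plant import *; o=get_obs();print(o["position"],o["wrist_force"],o["ft_torque"])
E
```

```text
time: 13.92
position: [0.5269, 0.2217, 0.1303]
eef_rot: [-0.668, 0.668, 0.232, -0.232]
wrist_force: [0.3, -0.2, -0.4]
grip_width: 0.0102
[0.52691811 0.22165302 0.13030063] [ 0.34824839 -0.20164773 -0.43737864] [-0.01225162  0.0435479   0.03376353]
```

```bash
python3 -m handwheel '[0,0.003,0,0,0,0,255, 0,0.006,0,0,0,0,255, 0,0.008,0,0,0,0,255, 0,0.01,0,0,0,0,255, 0,0.01,0,0,0,0,255]'; python3 - <<'E'
from plant import *; o=get_obs();print(o["position"],o["wrist_force"],o["ft_torque"])
E
```

```text
time: 14.33
position: [0.5268, 0.2216, 0.1225]
eef_rot: [-0.668, 0.668, 0.232, -0.232]
wrist_force: [-0.9, 0.5, -1.5]
grip_width: 0.0105
[0.52682859 0.22160676 0.12251032] [-0.93407951  0.45486012 -1.50305551] [-0.01812264  0.02459765  0.00290742]
```

```bash
python3 -m handwheel '[0,0.002,0,0,0,0,255, 0,0.003,0,0,0,0,255, 0,0.004,0,0,0,0,255, 0,0.004,0,0,0,0,255]'; python3 -m handwheel '[0,0.001,0,0,0,0,255, 0,0.002,0,0,0,0,255, 0,0.002,0,0,0,0,255, 0,0.002,0,0,0,0,255]'
```

```text
time: 14.67
position: [0.527, 0.2217, 0.1196]
eef_rot: [-0.668, 0.668, 0.232, -0.232]
wrist_force: [-1.5, -0.7, 5.0]
grip_width: 0.0106
time: 15.0
position: [0.527, 0.2217, 0.1184]
eef_rot: [-0.668, 0.668, 0.232, -0.231]
wrist_force: [-1.7, -1.6, 7.0]
grip_width: 0.01
```

```bash
python3 -m handwheel '[0,0.001,0,0,0,0,255, 0,0.002,0,0,0,0,255, 0,0.003,0,0,0,0,255, 0,0.003,0,0,0,0,255]'; python3 -m handwheel '[0,0.0005,0,0,0,0,255, 0,0.001,0,0,0,0,255, 0,0.001,0,0,0,0,255, 0,0.001,0,0,0,0,255]'; python3 snap.py 15 s;  python3 - <<'E'
import cv2
cv2.imwrite("pics/c18.png",cv2.resize(cv2.imread("pics/s15.png")[150:260,260:360],None,fx=5.4,fy=5.4,interpolation=cv2.INTER_CUBIC))
E
```

```text
time: 15.33
position: [0.5273, 0.2219, 0.1175]
eef_rot: [-0.668, 0.668, 0.232, -0.231]
wrist_force: [-7.0, -4.9, 26.5]
grip_width: 0.0103
time: 15.67
position: [0.5274, 0.222, 0.1176]
eef_rot: [-0.668, 0.669, 0.232, -0.231]
wrist_force: [-4.6, -3.6, 19.6]
grip_width: 0.0104
[0.5274 0.222  0.1177] 0.6674 15.7667 [-5.2 -3.4 19.2] 0.0103
```

View pics/c18.png

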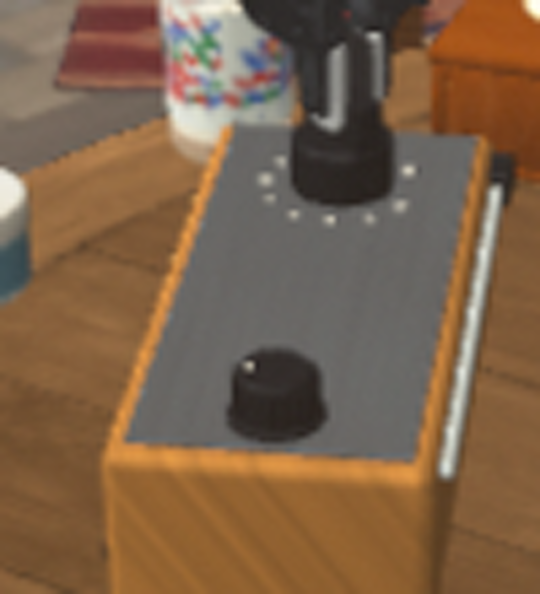

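View pics/w15.png

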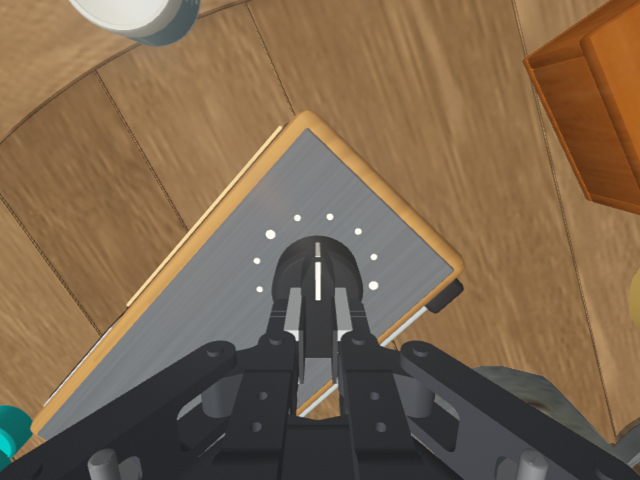

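The knob is home: its skirt is down at the deck and the shaft is against its stop. One last check on the tray and on whether the force holds steady.

```bash
python3 -m handwheel '[0,0.001,0,0,0,0,255, 0,0.001,0,0,0,0,255, 0,0.001,0,0,0,0,255, 0,0.001,0,0,0,0,255, 0,0.001,0,0,0,0,255, 0,0.001,0,0,0,0,255]'; python3 - <<'E'
import cv2
cv2.imwrite("pics/c19.png",cv2.resize(cv2.imread("pics/s15.png")[270:440,230:450],None,fx=3,fy=3,interpolation=cv2.INTER_CUBIC))
E
```

```text
time: 16.27
position: [0.5274, 0.2219, 0.1177]
eef_rot: [-0.667, 0.669, 0.233, -0.231]
wrist_force: [-6.1, -2.9, 17.3]
grip_width: 0.0104
```

View pics/c19.png

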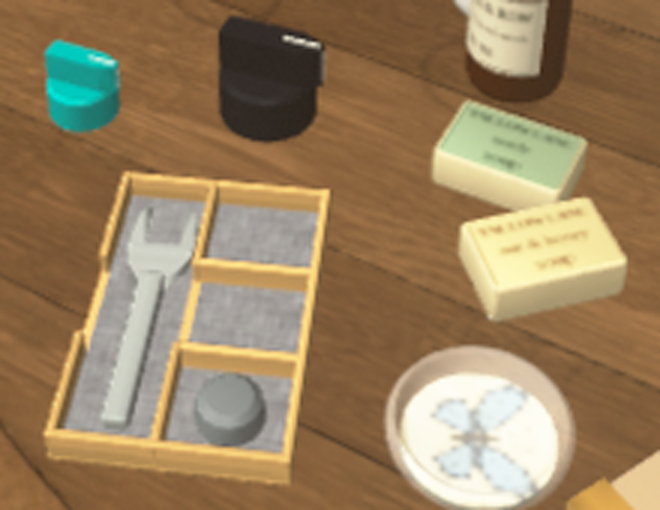

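The spanner is flat in the front compartment and nothing else has moved. The pressing force is steady at about 17 N.

```bash
python3 - <<'E'
from plant import *
print(job_done()); o=get_obs(); print(o["time"],o["position"],o["wrist_force"])
E
```

```text
the job is handed in; nothing more can be done
None
the job is handed in; nothing more can be done
```

I lifted the spanner straight off the nut and laid it flat in the tray's long front compartment. Then I took the small black bar knob from the left compartment, turned it to match the shaft's flat and pushed it fully on. The gripper is still holding it pressed in. The job was handed in at about 16.3 s.

**Last checks:**
- **Fit:** the knob went on without resistance until it met the spring. Its line and the shaft's flat agreed to about 0.01 rad in the wrist picture just before.
- **Push:** force rose from 5 N at about 2 mm of travel to 7 N at about 3 mm, then climbed sharply at about 4 mm, the end stop. It peaked at about 26 N and held steady at about 17 N, including about 6 N sideways. These depths come from tool height and force, since there is no direct reading of the shaft.
- **Rest of the scene:** the side view showed the spanner flat in its compartment. The old cap, both soaps, the pump bottle and the other two knobs had not visibly moved.

**Disagreements:**
- The cameras differed by up to about 4 mm on the tray and 5 mm on the radio, so I placed things from close wrist pictures.
- The gripper read about 10–11 mm when closed on the 14 mm handle and 14 mm bar.
- The fingertips touched the deck with the tool point reading about 3.5 mm above it.

No check failed outright.

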